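# Shut and bolt the delivery case

## Robot

A 6-joint arm with a two-finger parallel gripper is mounted at the origin on the work surface. World frame = base frame: x ahead of the robot, y to its left, z up, the work surface at z = 0. Lengths are in m, angles in rad, forces in N, time in s.
With the tool pointing down it reaches from about 0.35 to 0.725 m from the base axis. Payload 6 kg.
Tool frame: the origin (TCP) lies on the centre line of the jaws, within the pads' length; the fingertips stand 11 mm ahead of it and the grasp point (between the pads) lies 8 mm behind it; z points along the fingers, y is the direction in which the jaws open and shut (so a half turn about z gives the same grasp; the last joint's range is limited). The gripper opens to 85 mm and grips with 20 to 120 N. Pads are 22 mm wide; open, the fingers measure 114 mm over their backs; the gripper's body (76 mm by 85 mm) begins 54 mm behind the grasp point. The pads swing forward as they close: fully open they stand 13 mm farther back than shut.
Start: joints at [1.522, 0.04, 0.085, 0, -1.615, -0.334], TCP at [0.224, 0.557, 0.242] pointing down, gripper open.
Joint ranges: [-2.56, 2.56], [-1.29, 2.01], [-1.08, 1.49], [-3.29, 1.98], [-2.81, -0.18], [-2.99, 2.99]. Speed limits (rad/s): [2.57, 2.57, 3.01, 3.14, 3.14, 3.14].

## Interface

Orientations are given as a unit quaternion [x, y, z, w].
In Python, from cell import ctrl gives the robot as it stands.
- The arm moves only by the tool apply_moves, never from a script. Its argument "targets" is text: rows parted by semicolons, each of 5 numbers parted by spaces: the shift along the world's x, y, z in m, then the turn about the world's z in degrees, then the opening, from 0 (shut) to 1 (fully open). A call has 1 to 12 rows; each row is the pose to reach, as a shift and turn from the pose commanded when the call began; what a row does not reach only later rows make up. A row lasts 1/12 s, in which the tool goes at most 41.7 mm and 7.16 degrees, less where a joint would pass 70% of its speed; a pose out of reach is approached as far as the arm can. A call with a gripper value outside its range is refused whole. The fingers move at their own pace and stop on an object; "grip_force" is the grip in N (left out, the last holds). Time passes only in rows, so rows that repeat a pose let the fingers close. It gives the time, the measured TCP pose, the force and the opening at its end, in the units of the state.
- ctrl.get_state(): the state, without advancing time (a new reading comes with each control period).
- ctrl.camera(name): name is "scene" or "top"; returns (picture, depth): 400x640x3 uint8, red, green, blue; 400x640 float32, m along the optical axis (not along the pixel's ray), 0 where there is no reading.
- ctrl.get_calibration(name): a dict with "intrinsics" (3x3 intrinsics, pixels), "rvec" (rotation vector, rad) and "tvec" (3), from world to camera coordinates, as OpenCV has them. Camera axes: x right, y down, z forward; pixel columns grow to the right and rows downward; lengths in m; the calibration is good to about 2 mm. A picture is of the moment at which its call begins. get_calibration takes no time and is no camera call.
- ctrl.hand_in(): hands the job in, once; it reports no verdict.
Trained networks look in the newest picture that a camera, given by its name, has taken for a name from the list of things; names that differ only in an ending like _2 or _b are one class to them, and where a whole thing is asked for, a point or a joint stands for the part that bears it (a point fixed in the world has none). Each returns a list of dicts, best first, with "score" (0 to 1); they miss things now and then, are a little off and sometimes report something else, mostly with a low value. They report only what shows in the picture. A call takes as long as a camera call.
- ctrl.masks_of(label, camera): "region" (400x640 bool, what is visible of it) and "centre" ([column, row] in pixels, amid what is visible of it).
The state is a dict: "t": time; "joints": joint angles; "qd": joint speeds; "effort": joint torques, N m; "eef_pos": TCP position; "tool_rot": TCP orientation; "contact_force": force on the tool from outside, world axes, zero at the start; "moment": the same for the moment, N m; "width": opening from 0.0 (shut) to 1.0 (fully open).
Only numpy, scipy, OpenCV 4.12 (cv2) and the standard library are available. Lean on these libraries where they do the work, as an engineer would, in place of code of your own. Each camera call takes 0.05 s, during which the arm holds its last target. There are 200 camera calls.

## Task

The booklets are packed: push the delivery case's door shut and bolt it. Lift the hanging bolt handle level, slide the bolt across into its keeper and on against the spring as far as it goes, turn the handle fully down through the notch and let it go, so that the spring seats it behind the notch's front wall. Leave the other things on the bench where they are.

Things in the scene. Friction and masses are not known exactly. Their poses are not given: they have to be found in the camera images.
- case: Plywood delivery case fixed on the bench, 240 mm deep (x), 405 wide (y), 245 high. Origin at bench height; its x points from the front into the case, y to the left of someone facing the front, z up. Front plane at x = -120 mm, sides at y = -210 and +195. The door fills the front from y = +170 (hinge) to -130; right of it is a fixed post with the keeper. Bolt parts are plain steel.
- top_lip (a point): Front lower edge of the case's top, which overhangs the front plane by 28 mm; its underside is 230 mm above the bench. A gripper must come in tilted under it, about 40 degrees from vertical, to hold the handle where it hangs.
- door_hinge (a point): Foot of the door's upright hinge line, in the front plane, at x = -120, y = +170.5 mm of the case. The door carries the bolt, its notched channel and the rod's two guides, which stand 37 mm out at the rod's height (door shut: y = -122 to -100 and 8 to 32 mm); the first, by the door's free edge, is a good place to push the door shut.
- case_door (a joint): Angle of the door, rad: 0 shut, grows as it opens towards the robot; starts ajar at 0.12 to 0.35. A stiff hinge (about 0.5 N m): the door stays where it is left. Outer face in the front plane when shut, 211 mm high, from 17 mm above the bench.
- bolt (a joint): Travel of the bolt, m: 0 drawn back, grows as it moves across towards the case's -y; stop at 0.066. Starts at 0 to 0.012. Friction 1 to 2 N. From 0.040 on its tip pushes on a spring in the keeper (400 N/m, about 10 N at the stop), which pushes it back when let go. The bolt is a rod 16 mm thick, 215 long, along the door, axis 24 mm out from the door's face and 150 mm above the bench.
- bolt_turn (a joint): Angle of the bolt's handle about the rod, rad: 0 level, straight out from the door; stops at -0.3 (raised) and 1.35 (fully down). Starts hanging at 0.95 to 1.3. Stays where it is left (0.1 N m). The handle is a 12 mm round bar at right angles to the rod, with a ball at its end.
- bolt_knob (a point): Centre of the steel ball, 26 mm in diameter, at the end of the handle, 85 mm from the rod's axis: hold the bolt here. Held lightly (20 to 30 N) the ball pivots between the pads as the handle turns; held hard it resists. With the door shut it is at x = -144 - 85 cos(turn), y = -15 - travel, z = 150 - 85 sin(turn) mm in the case's frame.
- notch_wall (a point): Lock end of the front wall of the bolt's notched channel, on its top edge, 7.5 mm below the rod's axis, 40 mm out from the door. The wall (5 mm thick, 9.5 high) spans travels 22 to 52 mm, its floor 22 to 42. The handle hangs freely at travel 0 to 16, passes over the wall only when level or higher, goes down past its end at 58 to 66; let go there, it springs back behind the wall to its seat at 48.
- keeper_mouth (a point): Centre of the keeper's mouth, on the rod's axis when the door is shut (the rod's tip is then 15 mm from it at travel 0). A steel socket 22 mm high inside, 60 deep towards the case's -y, standing 40 mm out from the front plane. If the bolt is pushed out while the door is ajar, it strikes the keeper's front.
- tape_gun: Bystander: red hand tape dispenser with a roll of tape, about 125 x 52 x 86 mm, standing to the right in front of the case. Origin under its middle.
- booklets: Bystander: banded stack of booklets, 210 x 150 x 82 mm, lying to the left in front of the case. Origin under its middle.
- tape_roll: Bystander: brown roll of packing tape, a ring 104 mm across and 48 mm high, lying flat on top of the case. Origin in the middle of its underside.

How it is judged:
On the way, in this order (a step that is already met when the one before it is completed fails the run):
1. the door is pushed shut (value of joint case_door below 0.03 rad), for 0.1 s.
2. the bolt is slid across into the keeper, past the notch's front wall (value of joint bolt above 0.056 m and value of joint case_door below 0.03 rad), for 0.1 s.
At the end, for the whole second after the job is handed in: The door is shut (within 0.02 rad), the bolt is across in its keeper and sprung back to its seat (travel 44 to 53 mm), with its handle turned down behind the notch's front wall (more than 1.08 rad below level), and the bystanders are at rest (value of joint case_door below 0.02 rad and value of joint bolt between 0.044 and 0.053 m and value of joint bolt_turn above 1.08 rad and linear speed of each of booklets, tape_gun, tape_roll below 0.02 m/s); the robot touches nothing.
It fails at once if the tape dispenser is disturbed (moved over 30 mm) (distance of tape_gun from where it was at the start of the episode above 0.03 m).
It fails at once if the stack of booklets is disturbed (moved over 30 mm) (distance of booklets from where it was at the start of the episode above 0.03 m).
It fails at once if the roll of tape is disturbed (moved over 30 mm) (distance of tape_roll from where it was at the start of the episode above 0.03 m).
It also fails if it takes over 48 s, if anything falls off the work surface, if the arm or the gripper's body presses on something with over 40 N, if the wrist force passes 120 N, or if a joint passes its speed limit or range.

## Working session

There is one attempt and no reset: what is moved stays moved. The work goes in short steps, Python scripts to look and compute and a tool call to move; the robot and the scene stay as the last step left them, time stands still between calls to the robot, and variables do not carry over. Pictures are saved under pics/ and viewed, about 8 in all and at most 12, crops included, and the job is handed in when it is done.

Besides the shell and the picture viewer there is one more tool, called after "Emit:" as name(argument=value, ...), one argument or row to a line, values as JSON. apply_moves: Moves the arm, as the interface text tells. Its arguments: {"type":"object","properties":{"targets":{"type":"string"},"grip_force":{"type":"number"}},"required":["targets"]}

```bash
mkdir -p pics
cat > h.py <<'E'
import numpy as np, cv2
from cell import ctrl
def cal(n):
    c=ctrl.get_calibration(n); K=np.array(c["intrinsics"],float); R=cv2.Rodrigues(np.array(c["rvec"],float))[0]; return K,R,np.array(c["tvec"],float).ravel()
def unproj(n,u,v,d):
    K,R,t=cal(n); u=np.atleast_1d(u);v=np.atleast_1d(v);d=np.atleast_1d(d)
    P=np.stack([(u-K[0,2])/K[0,0]*d,(v-K[1,2])/K[1,1]*d,d],1)
    return (P-t)@R
def proj(n,P):
    K,R,t=cal(n); q=(np.atleast_2d(P)@R.T+t)@K.T; return q[:,:2]/q[:,2:]
def shot(n,f=None):
    p,d=ctrl.camera(n)
    if f: cv2.imwrite(f"pics/{f}.png",p[:,:,::-1])
    return p,d
E
python3 - <<'E'
from h import *
np.set_printoptions(precision=4,suppress=True)
print(ctrl.get_state())
for n in("scene","top"):
    K,R,t=cal(n); print(n,K[0,0],-R.T@t,R[2])
    p,d=shot(n,n+"0")
    for l in("case","case_door","top_lip","door_hinge","bolt_knob","notch_wall","keeper_mouth","tape_gun","booklets","tape_roll"):
        for r in ctrl.masks_of(l,n)[:2]:
            m=r["region"]&(d>0); v,u=np.nonzero(m)
            if len(u)==0: print(l,"empty");continue
            P=unproj(n,u,v,d[m]); c=np.round(r["centre"],1)
            print(n,l,round(r["score"],2),c,len(u),"med",np.median(P,0),"lo",np.percentile(P,2,0),"hi",np.percentile(P,98,0))
a=cv2.imread("pics/scene0.png")
E
```

```text
{'t': 0.0, 'joints': array([ 1.5217,  0.0408,  0.0838, -0.0005, -1.6155, -0.3337]), 'qd': array([-0.0001,  0.0002,  0.0002, -0.0007,  0.0011,  0.0003]), 'effort': array([  0.0003, -36.8198,  34.7407,   6.932 ,  -0.0055,   0.    ]), 'eef_pos': array([0.2239, 0.5563, 0.2413]), 'tool_rot': array([ 0.9817, -0.1902, -0.0001,  0.0009]), 'contact_force': array([ 0.7737, -0.1938, -0.2034]), 'moment': array([0.0098, 0.0617, 0.0587]), 'width': 1.0012538346765452}
scene 487.83223947868106 [ 0.4139 -0.3285  1.2393] [ 0.1431  0.2743 -0.9509]
scene case 0.61 [371.5 173.4] 24131 med [ 0.697  -0.0477  0.2447] lo [ 0.5502 -0.2189  0.0154] hi [0.8582 0.1836 0.2491]
scene case_door 0.91 [322.5 208.6] 2694 med [ 0.5723 -0.0478  0.1585] lo [ 0.5132 -0.1413 -0.    ] hi [0.5986 0.1166 0.2312]
scene top_lip 0.88 [370.4 174. ] 23817 med [ 0.6956 -0.0475  0.2448] lo [ 0.5509 -0.2187  0.0229] hi [0.8563 0.1816 0.249 ]
scene top_lip 0.21 [324.8 208.3] 2581 med [ 0.5728 -0.0472  0.159 ] lo [ 0.5106 -0.1413  0.0016] hi [0.5989 0.123  0.2312]
scene door_hinge 0.77 [375.9 173.7] 23851 med [ 0.6968 -0.0488  0.2448] 
[... 2016 characters left out ...]
15076 med [ 0.701  -0.0187  0.245 ] lo [ 0.5505 -0.2151  0.007 ] hi [0.8564 0.1907 0.2519]
top keeper_mouth 0.67 [321.5 159. ] 14681 med [ 0.7012 -0.0177  0.2451] lo [ 0.5517 -0.2127  0.0837] hi [0.8553 0.1875 0.2515]
top tape_gun 0.65 [413.8 223.7] 735 med [ 0.5446 -0.3168  0.0644] lo [ 0.4888 -0.3552  0.0004] hi [ 0.5972 -0.2928  0.0906]
top booklets 0.95 [217.7 250.5] 3664 med [0.453  0.2987 0.0804] lo [0.3492 0.2118 0.0073] hi [0.5598 0.3887 0.088 ]
top booklets 0.43 [319.  158.7] 14523 med [ 0.7006 -0.0164  0.2451] lo [ 0.5527 -0.2075  0.0896] hi [0.8551 0.1869 0.2516]
top tape_roll 0.57 [329. 141.] 793 med [ 0.7275 -0.0321  0.2917] lo [ 0.6756 -0.0795  0.2446] hi [0.7749 0.0192 0.2994]
```

View pics/scene0.png

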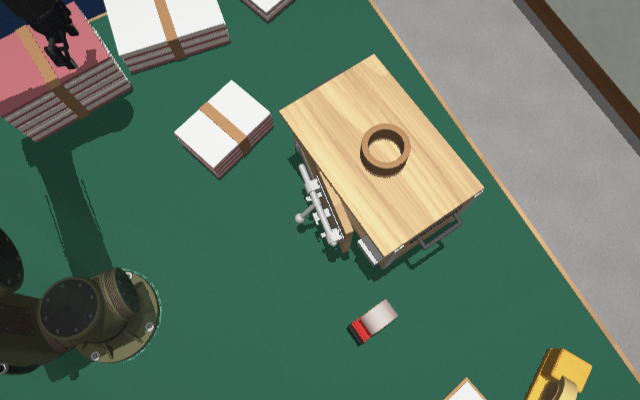

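View pics/top0.png

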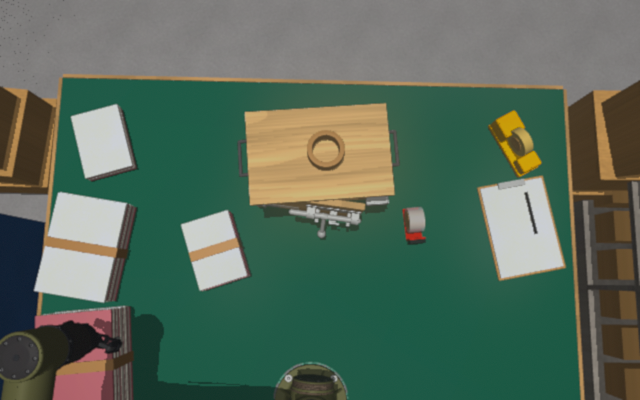

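```bash
cat >> h.py <<'E'
def grid(n,d):
    v,u=np.nonzero(d>0); return u,v,unproj(n,u,v,d[v,u])
E
python3 - <<'E'
from h import *
np.set_printoptions(precision=4,suppress=True)
for n in("top","scene"):
    p,d=shot(n); u,v,P=grid(n,d)
    s=(P[:,2]>.236)&(P[:,2]<.256)&(P[:,0]>.5)&(P[:,0]<.9)&(abs(P[:,1])<.3)
    r=cv2.minAreaRect(P[s][:,:2].astype(np.float32)*1000); print(n,"top z",np.median(P[s][:,2]),r); print(cv2.boxPoints(r))
    # door top edge points z .215-.235, and rod-level points, in front
    for lo,hi in((.22,.234),(.150,.164),(.05,.145)):
        s=(P[:,2]>lo)&(P[:,2]<hi)&(P[:,0]>.45)&(P[:,0]<.62)&(P[:,1]>-.2)&(P[:,1]<.15)
        Q=P[s]; print(lo,len(Q))
        for q in Q[np.argsort(Q[:,1])][::max(1,len(Q)//14)]: print("  ",q)
for n,b in(("top",(270,190,400,255)),("scene",(280,140,400,270))):
    a=cv2.imread(f"pics/{n}0.png")[b[1]:b[3],b[0]:b[2]]
    cv2.imwrite(f"pics/{n}_c.png",cv2.resize(a,None,fx=4.5,fy=4.5,interpolation=cv2.INTER_CUBIC))
E
```

```text
top top z 0.2457752585727946 ((722.2689819335938, -11.972518920898438), (279.2954406738281, 406.0716857910156), 5.063387393951416)
[[ 565.2467  177.946 ]
 [ 601.0857 -226.541 ]
 [ 879.2913 -201.8911]
 [ 843.4523  202.596 ]]
0.22 309
   [ 0.6027 -0.1434  0.2336]
   [ 0.575  -0.1328  0.2273]
   [ 0.5861 -0.1242  0.2285]
   [ 0.581  -0.1134  0.2227]
   [ 0.5829 -0.1044  0.2286]
   [ 0.574  -0.0959  0.2298]
   [ 0.5908 -0.0873  0.2305]
   [ 0.5884 -0.0763  0.2261]
   [ 0.5883 -0.0678  0.2259]
   [ 0.5931 -0.059   0.2315]
   [ 0.594  -0.048   0.2241]
   [ 0.5935 -0.0366  0.2262]
   [ 0.5822 -0.0227  0.2232]
   [ 0.5868 -0.0056  0.2291]
   [0.5785 0.1428 0.2299]
0.15 487
   [ 0.6149 -0.1987  0.1618]
   [ 0.6021 -0.1629  0.1632]
   [ 0.5392 -0.1218  0.1612]
   [ 0.5421 -0.1101  0.1606]
   [ 0.5509 -0.0954  0.1584]
   [ 0.5532 -0.0775  0.162 ]
   [ 0.5477 -0.0602  0.1561]
   [ 0.5531 -0.0423  0.1576]
   [ 0.5615 -0.0274  0.1599]
   [ 0.5614 -0.0098  0.1583]
   [0.5495 0.0048 0.1571]
   [0.5553 0.0166 0.1563]
   [0.5638 0.0315 0.1578]
   [0.5669 0.0493 0.1547]
   [0.5746 0.0669 0.1618]
0.05 4
[... 1250 characters left out ...]
.5565 -0.0838  0.1525]
   [ 0.5456 -0.0656  0.1572]
   [ 0.5538 -0.046   0.1588]
   [ 0.5497 -0.0295  0.1576]
   [ 0.5647 -0.0116  0.1543]
   [0.5801 0.0015 0.1638]
   [0.555  0.0142 0.1601]
   [0.5557 0.0309 0.1527]
   [0.5669 0.0511 0.1584]
   [0.5652 0.0731 0.1568]
0.05 703
   [ 0.5952 -0.1969  0.1345]
   [ 0.5725 -0.1407  0.1304]
   [ 0.5694 -0.1214  0.0709]
   [ 0.5719 -0.0756  0.1333]
   [ 0.543  -0.0602  0.1357]
   [ 0.5433 -0.05    0.1383]
   [ 0.5777 -0.0315  0.1265]
   [ 0.5279 -0.0279  0.122 ]
   [ 0.4977 -0.0235  0.0795]
   [ 0.55   -0.0136  0.1436]
   [ 0.5835 -0.0054  0.0682]
   [0.5913 0.0577 0.1323]
   [0.5932 0.0854 0.0808]
   [0.5962 0.1124 0.0798]
   [0.6024 0.1496 0.0941]
```

View pics/scene_c.png

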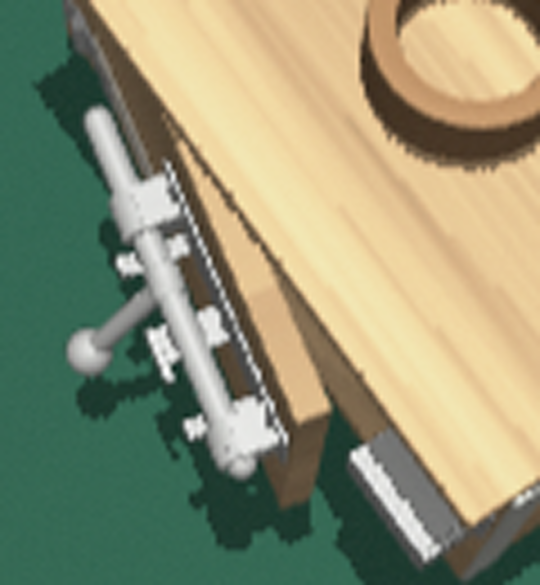

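```bash
cat >> h.py <<'E'
YAW=np.radians(5.1); O=np.array([.740,-.002,0])
ex=np.array([np.cos(YAW),np.sin(YAW),0]); ey=np.array([-ex[1],ex[0],0]); RC=np.stack([ex,ey,[0,0,1]])
H=np.array([-.120,.1705,0])
def tocase(P): return (np.asarray(P)-O)@RC.T
def toworld(p): return np.asarray(p)@RC+O
def todoor(P,a):  # case coords as if the door (angle a) were shut
    q=tocase(P)-H; c,s=np.cos(a),np.sin(a)
    return np.stack([q[...,0]*c-q[...,1]*s, q[...,0]*s+q[...,1]*c, q[...,2]],-1)+H
def fromdoor(p,a):
    q=np.asarray(p)-H; c,s=np.cos(a),np.sin(a)
    return toworld(np.stack([q[...,0]*c+q[...,1]*s, -q[...,0]*s+q[...,1]*c, q[...,2]],-1)+H)
def state_fit(a=None,use=("top","scene")):
    """fit door angle, travel, turn from depth points of door face, rod, ball"""
    from scipy.optimize import least_squares
    Ps=[]
    for n in use:
        p,d=shot(n); u,v,P=grid(n,d); Ps.append(P)
    P=np.concatenate(Ps); 
    C=tocase(P)
    # door face below rod, left of bolt: rod/guide free zone
    s=(C[:,1]>.03)&(C[:,1]<.165)&(C[:,2]>.04)&(C[:,2]<.125)&(C[:,0]<-.11)&(C[:,0]>-.22)
    if a is None:
        q=C[s]-H; a=np.median(np.arctan2(-q[:,0],-q[:,1])); print("door",a,s.sum())
    D=todoor(P,a)
    s=(D[:,1]<.0)&(D[:,1]>-.10)&(D[:,0]<-.175)&(D[:,0]>-.26)&(D[:,2]>.05)&(D[:,2]<.185); Q=D[s]
    def res(x):
        tr,t=x; h=np.array([-np.cos(t),0,-np.sin(t)]); b=np.array([-.144,-.015-tr,.150])
        r=Q-b; al=np.clip(r@h,0,.085); rb=np.linalg.norm(r-np.outer(al,h),axis=1)-.006
        rk=np.linalg.norm(r-.085*h,axis=1)-.013
        return np.where(np.abs(rb)<np.abs(rk),rb,rk)
    best=min((least_squares(res,[tr,t],loss="soft_l1",f_scale=.003) for tr in(.005,.03,.055) for t in(0,.5,1.2)),key=lambda r:r.cost)
    print("a %.3f travel %.4f turn %.3f n %d rms %.4f"%(a,*best.x,len(Q),np.sqrt(np.mean(best.fun**2))))
    tr,t=best.x; k=fromdoor([-.144-.085*np.cos(t),-.015-tr,.15-.085*np.sin(t)],a); print("knob",k.round(4)); return a,tr,t,k
E
python3 - <<'E'
from h import *
np.set_printoptions(precision=4,suppress=True)
a,tr,t,k=state_fit()
for n in("top","scene"):
    print(n,proj(n,k)); state_fit(a,(n,))
for y,x in((-.111,-.157),(-.111,-.214)): print("guide front pt",fromdoor([x,y,.15],a),"shut",fromdoor([x,y,.15],0))
print("knob shut",fromdoor([-.144-.085*np.cos(t),-.015-tr,.15-.085*np.sin(t)],0))
p,d=shot("scene");u,v,P=grid("scene",d);D=todoor(P,a)
for lab,y0,y1 in(("g1",-.122,-.1),("g2",.008,.032),("mid",-.09,-.0),("face",.04,.1)):
    s=(D[:,1]>y0)&(D[:,1]<y1)&(D[:,2]>.05)&(D[:,2]<.2)&(D[:,0]>-.19); print(lab,np.percentile(D[s],[1,25,50,99],0))
E
```

```text
door 0.24493130791203602 297
a 0.245 travel 0.0073 turn 1.028 n 140 rms 0.0020
knob [ 0.5083 -0.0228  0.0772]
top [[320.5892 234.2791]]
a 0.245 travel 0.0066 turn 0.989 n 55 rms 0.0022
knob [ 0.5056 -0.0217  0.079 ]
scene [[298.7151 217.9696]]
a 0.245 travel 0.0076 turn 1.028 n 85 rms 0.0018
knob [ 0.5082 -0.023   0.0772]
guide front pt [ 0.5251 -0.1152  0.15  ] shut [ 0.5935 -0.1265  0.15  ]
guide front pt [ 0.4687 -0.1063  0.15  ] shut [ 0.5367 -0.1316  0.15  ]
knob shut [ 0.5548 -0.0409  0.0772]
g1 [[-0.1483 -0.1219  0.0554]
 [-0.1382 -0.1172  0.1597]
 [-0.1261 -0.1122  0.1625]
 [-0.1116 -0.1006  0.1978]]
g2 [[-0.1525  0.0081  0.0585]
 [-0.1421  0.0127  0.1603]
 [-0.1307  0.018   0.1628]
 [-0.1161  0.0309  0.199 ]]
mid [[-0.1881 -0.0885  0.0589]
 [-0.1478 -0.0586  0.1362]
 [-0.1362 -0.039   0.1537]
 [-0.1131 -0.0005  0.1963]]
face [[-0.1496  0.0408  0.0551]
 [-0.1417  0.0547  0.124 ]
 [-0.1201  0.0665  0.1552]
 [-0.1173  0.0988  0.1958]]
```

Emit:
apply_moves(
  targets="0.186 -0.671 0 -63 1;0.186 -0.671 0 -63 1;0.186 -0.671 0 -63 1;0.186 -0.671 0 -63 1;0.186 -0.671 0 -63 1;0.186 -0.671 0 -63 1;0.186 -0.671 0 -63 1;0.186 -0.671 0 -63 1;0.186 -0.671 0 -63 1;0.186 -0.671 0 -63 1;0.186 -0.671 0 -63 1;0.186 -0.671 0 -63 1",
)

```text
t: 2.45
eef_pos: [0.3575, 0.0729, 0.2429]
tool_rot: [0.738, -0.675, 0.0, -0.001]
contact_force: [2.7, 1.4, -0.3]
width: 0.999
```

Emit:
apply_moves(
  targets="0.0525 -0.19 0 0 1;0.0525 -0.19 0 0 1;0.0525 -0.19 0 0 1;0.0525 -0.19 0 0 1;0.0525 -0.19 0 0 1;0.0525 -0.19 -0.04 0 1;0.0525 -0.19 -0.08 0 1;0.0525 -0.19 -0.107 0 1;0.0525 -0.19 -0.107 0 1;0.0525 -0.19 -0.107 0 1",
)

```text
t: 3.28
eef_pos: [0.4097, -0.1157, 0.1353]
tool_rot: [0.738, -0.675, -0.0, 0.001]
contact_force: [0.3, 0.1, 0.8]
width: 1.003
```

Run:
```python
from h import *
np.set_printoptions(precision=4,suppress=True)
s=ctrl.get_state();print(s["eef_pos"],s["tool_rot"],s["contact_force"],s["joints"])
p,d=shot("scene"); a=p[130:330,210:430,::-1]
cv2.imwrite("pics/s2.png",cv2.resize(a,None,fx=3,fy=3,interpolation=cv2.INTER_CUBIC))
u,v,P=grid("scene",d); m=(P[:,0]<.5)&(P[:,0]>.3)&(P[:,1]>-.2)&(P[:,1]<-.03)&(P[:,2]>.05)
Q=P[m]; 
for lo,hi in((.09,.12),(.12,.14),(.14,.17),(.17,.2),(.2,.23),(.23,.26)):
    q=Q[(Q[:,2]>lo)&(Q[:,2]<hi)]
    if len(q)>5: print(lo,len(q),np.percentile(q,[1,99],0))
print("minz",np.percentile(Q[:,2],1))
```

```text
[ 0.4097 -0.1157  0.1353] [ 0.7376 -0.6752 -0.0003  0.001 ] [0.306  0.0735 0.7884] [ 0.2053 -0.4432 -0.5236  0.0008 -1.4924 -0.117 ]
0.14 14 [[ 0.3614 -0.1301  0.143 ]
 [ 0.4565 -0.1193  0.1693]]
0.17 120 [[ 0.3343 -0.1342  0.175 ]
 [ 0.4813 -0.1069  0.1992]]
0.2 120 [[ 0.3364 -0.1347  0.2007]
 [ 0.4795 -0.0965  0.2298]]
0.23 222 [[ 0.34   -0.1472  0.2302]
 [ 0.4764 -0.0977  0.2554]]
minz 0.18888906197026517
```

View pics/s2.png

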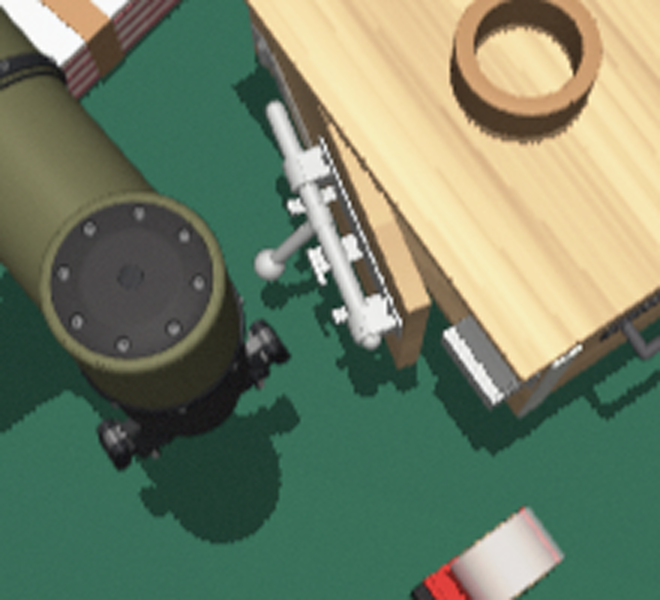

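Emit:
apply_moves(
  targets="0 -0.005 -0.035 0 1;0.03 -0.008 -0.035 0 1;0.045 -0.01 -0.035 0 1;0.06 -0.012 -0.035 0 1;0.07 -0.013 -0.035 0 1;0.08 -0.014 -0.035 0 1;0.09 -0.015 -0.035 0 1;0.1 -0.016 -0.035 0 1;0.104 -0.016 -0.035 0 1;0.104 -0.016 -0.035 0 1",
)

```text
t: 4.17
eef_pos: [0.5159, -0.1311, 0.1025]
tool_rot: [0.738, -0.675, 0.001, -0.001]
contact_force: [-0.8, 1.0, 0.1]
width: 1.0
```

Run:
```python
from h import *
s=ctrl.get_state();print(s["eef_pos"],s["contact_force"])
try: state_fit()
except Exception as e: print(e)
```

```text
[ 0.51591452 -0.13109359  0.10248153] [-0.83783112  1.02841679  0.12085264]
door 0.05813251564607849 119
a 0.058 travel 0.0050 turn 0.000 n 0 rms nan
knob [ 0.5023 -0.0366  0.15  ]
  return _methods._mean(a, axis=axis, dtype=dtype,
  ret = ret.dtype.type(ret / rcount)
```

Emit:
apply_moves(
  targets="0.003 0 0 0 1;0.005 0 0 0 1;0.007 0 0 0 1;0.007 0 0 0 1",
)

```text
t: 4.6
eef_pos: [0.52, -0.1315, 0.1009]
tool_rot: [0.738, -0.675, -0.001, 0.001]
contact_force: [-9.1, 0.7, 5.3]
width: 1.001
```

Emit:
apply_moves(
  targets="0.002 0 0 0 1;0.004 0 0 0 1;0.004 0 0 0 1",
)

```text
t: 4.85
eef_pos: [0.52, -0.1317, 0.1014]
tool_rot: [0.738, -0.675, -0.004, 0.004]
contact_force: [-35.7, 6.7, 18.4]
width: 1.002
```

Emit:
apply_moves(
  targets="-0.02 0 0 0 1;-0.06 0 0 0 1;-0.1 0 0 0 1;-0.12 0 0.04 0 1;-0.12 0 0.08 0 1;-0.12 -0.03 0.1 0 1",
)

```text
t: 5.35
eef_pos: [0.4055, -0.1597, 0.2056]
tool_rot: [0.739, -0.673, 0.003, -0.002]
contact_force: [2.0, -0.5, 2.8]
width: 0.996
```

Run:
```python
from h import *
np.set_printoptions(precision=4,suppress=True)
s=ctrl.get_state();print(s["eef_pos"],s["contact_force"])
for a in(None,0.0): state_fit(a)
state_fit(0.0,("scene",)); 
p,d=shot("scene","s3"); a=p[130:330,210:430,::-1]
cv2.imwrite("pics/s3.png",cv2.resize(a,None,fx=3,fy=3,interpolation=cv2.INTER_CUBIC))
# gripper profile in tool frame (jaw axis = case x)
e=s["eef_pos"]
for n in("scene","top"):
  p,d=shot(n);u,v,P=grid(n,d); Q=(P-e)@RC.T
  m=(abs(Q[:,0])<.12)&(abs(Q[:,1])<.07)&(P[:,2]>.12); Q=Q[m]
  for z in np.arange(-.02,.16,.02):
    q=Q[(Q[:,2]>=z)&(Q[:,2]<z+.02)]
    if len(q)>8: print(n,round(z,2),len(q),np.percentile(q[:,:2],[1,99],0).ravel())
```

```text
[ 0.4055 -0.1597  0.2056] [ 1.9657 -0.5424  2.8182]
door 0.07555033198215924 140
a 0.076 travel 0.0099 turn 1.063 n 99 rms 0.0021
knob [ 0.5426 -0.0391  0.0757]
a 0.000 travel 0.0049 turn 0.955 n 172 rms 0.0014
knob [ 0.5494 -0.039   0.0806]
a 0.000 travel 0.0043 turn 0.964 n 105 rms 0.0013
knob [ 0.55   -0.0383  0.0802]
scene 0.0 9 [-0.0513 -0.0113  0.046  -0.0106]
scene 0.02 10 [-0.0604 -0.012   0.0441 -0.0023]
scene 0.04 127 [-0.0759 -0.0173  0.0714  0.0062]
scene 0.06 57 [-0.0746 -0.0174  0.0698  0.0087]
scene 0.08 183 [-0.0714 -0.0134  0.0671  0.0121]
scene 0.1 87 [-0.0687 -0.0159  0.064   0.0114]
top 0.04 16 [-0.0759 -0.0115  0.0722  0.0128]
top 0.06 13 [-0.074  -0.0111  0.0705  0.0117]
top 0.08 67 [-0.0704 -0.0135  0.0679  0.0124]
top 0.1 47 [-0.0682 -0.0117  0.0641  0.0113]
```

View pics/s3.png

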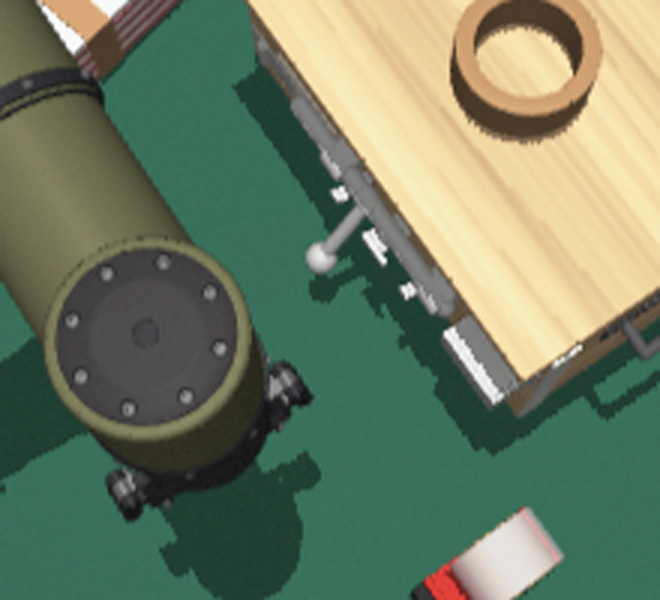

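Run:
```python
from h import *
np.set_printoptions(precision=3,suppress=True)
s=ctrl.get_state(); e=s["eef_pos"]
for n in("scene","top"):
  p,d=shot(n);u,v,P=grid(n,d); Q=(P-e)@RC.T
  m=(abs(Q[:,0])<.12)&(abs(Q[:,1])<.12)&(Q[:,2]>.0); Q=Q[m]
  for z in np.arange(.04,.36,.02):
    q=Q[(Q[:,2]>=z)&(Q[:,2]<z+.02)]; c=q[(abs(q[:,0])<.05)]
    if len(q)>8: print(n,round(z,2),len(q),"all",np.percentile(q[:,:2],[1,99],0).ravel(),"ymin near axis",np.percentile(c[:,1],[1,10]) if len(c) else "")
```

```text
scene 0.04 101 all [-0.075 -0.013  0.072  0.008] ymin near axis [-0.012 -0.011]
scene 0.06 71 all [-0.074 -0.016  0.071  0.009] ymin near axis [-0.016 -0.016]
scene 0.08 67 all [-0.072 -0.012  0.069  0.013] ymin near axis [-0.003 -0.003]
scene 0.1 221 all [-0.069 -0.012  0.066  0.014] ymin near axis [-0.004 -0.004]
scene 0.18 68 all [-0.041 -0.044  0.036 -0.016] ymin near axis [-0.044 -0.044]
scene 0.2 79 all [-0.041 -0.044  0.038 -0.019] ymin near axis [-0.044 -0.044]
scene 0.22 74 all [-0.037 -0.044  0.032 -0.026] ymin near axis [-0.044 -0.044]
scene 0.24 33 all [-0.032 -0.044  0.023 -0.032] ymin near axis [-0.044 -0.044]
scene 0.28 260 all [-0.049 -0.049  0.047 -0.003] ymin near axis [-0.049 -0.047]
scene 0.3 108 all [-0.044 -0.047  0.041 -0.018] ymin near axis [-0.047 -0.046]
scene 0.32 131 all [-0.042 -0.047  0.041 -0.019] ymin near axis [-0.047 -0.046]
scene 0.34 522 all [-0.045 -0.046  0.043  0.118] ymin near axis [-0.046 -0.044]
top 0.04 12 all [-0.075 -0.006  0.073  0.014] ymin near axis 
top 0.06 13 all [-0.073 -0.01   0.072  0.013] ymin near axis 
top 0.08 24 all [-0.072 -0.011  0.069  0.013] ymin near axis 
top 0.1 96 all [-0.069 -0.013  0.067  0.014] ymin near axis 
top 0.28 14 all [-0.049  0.002  0.048  0.019] ymin near axis [0.002 0.004]
top 0.34 244 all [-0.045  0.022  0.044  0.119] ymin near axis [0.022 0.034]
```

Emit:
apply_moves(
  targets="0.035 0.04 0 7 1;0.035 0.08 0 14 1;0.035 0.122 0 21 1;0.035 0.122 0 28 1;0.035 0.122 0 35 1;0.035 0.122 0 42 1;0.035 0.122 0 49 1;0.035 0.122 0 56 1;0.035 0.122 0 63 1;0.035 0.122 0 70 1;0.035 0.122 0 77 1;0.035 0.122 0 84 1",
  grip_force=22,
)

```text
t: 6.85
eef_pos: [0.44, -0.039, 0.1998]
tool_rot: [1.0, -0.005, -0.0, 0.0]
contact_force: [-0.0, -0.1, 0.8]
width: 1.004
```

Emit:
apply_moves(
  targets="0.035 0 0 6 1;0.07 0 0 6 1;0.102 0 0 6 1;0.102 0 -0.03 6 1;0.102 0 -0.06 6 1;0.102 0 -0.085 6 1;0.102 0 -0.1 6 1;0.102 0 -0.11 6 1;0.102 0 -0.11 6 1",
)

```text
t: 7.6
eef_pos: [0.5408, -0.0392, 0.0874]
tool_rot: [0.999, 0.044, -0.002, 0.0]
contact_force: [-0.6, -0.0, -0.8]
width: 1.001
```

Emit:
apply_moves(
  targets="0 0 -0.006 0 1;0 0 -0.008 0 0.6;0 0 -0.008 0 0.2;0 0 -0.008 0 0.2;0 0 -0.008 0 0.2;0 0 -0.008 0 0.2;0 0 -0.008 0 0.2;0 0 -0.008 0 0.2",
  grip_force=22,
)

```text
t: 8.27
eef_pos: [0.5426, -0.0394, 0.083]
tool_rot: [0.999, 0.044, 0.001, 0.0]
contact_force: [0.9, -1.2, 2.5]
width: 0.279
```

Run:
```python
from h import *
s=ctrl.get_state();print(s["eef_pos"],s["contact_force"],s["width"])
p,d=shot("scene"); a=p[150:310,220:400,::-1]
cv2.imwrite("pics/s4.png",cv2.resize(a,None,fx=3.5,fy=3.5,interpolation=cv2.INTER_CUBIC))
```

```text
[ 0.54257965 -0.03937101  0.08297258] [ 0.93976313 -1.15130868  2.46131317] 0.27885126108771985
```

View pics/s4.png

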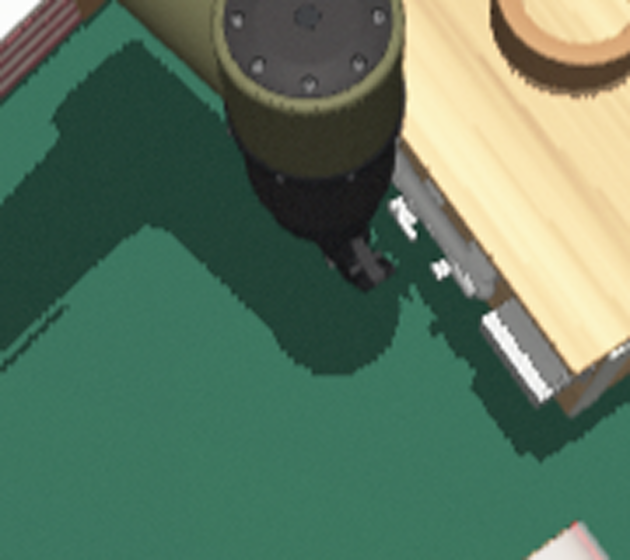

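Emit:
apply_moves(
  targets="0 0 0 0 0.5;0 0 0 0 0.5;0.001 0 -0.004 0 0.5;0.002 0 -0.008 0 0.5;0.002 0 -0.008 0 0.2;0.002 0 -0.008 0 0.2;0.002 0 -0.008 0 0.2;0.002 0 -0.008 0 0.2",
  grip_force=22,
)

```text
t: 8.98
eef_pos: [0.5435, -0.0394, 0.0734]
tool_rot: [0.999, 0.044, -0.001, 0.0]
contact_force: [-1.3, -0.9, -3.2]
width: 0.284
```

Emit:
apply_moves(
  targets="-0.004 -0.0004 0.003 0 0.2;-0.0073 -0.0006 0.0058 0 0.2;-0.0117 -0.001 0.0099 0 0.2;-0.0162 -0.0015 0.0149 0 0.2;-0.0203 -0.0018 0.0202 0 0.2;-0.0236 -0.0021 0.0252 0 0.2;-0.0236 -0.0021 0.0252 0 0.2",
)

```text
t: 9.57
eef_pos: [0.5199, -0.0415, 0.1009]
tool_rot: [0.999, 0.044, 0.0, 0.0]
contact_force: [-4.6, -1.3, -3.3]
width: 0.287
```

Emit:
apply_moves(
  targets="-0.0041 -0.0004 0.0075 0 0.2;-0.0074 -0.0007 0.0153 0 0.2;-0.0099 -0.0009 0.0234 0 0.2;-0.0115 -0.001 0.0317 0 0.2;-0.0122 -0.0011 0.0402 0 0.2;-0.0122 -0.0011 0.047 0 0.2;-0.0122 -0.0011 0.047 0 0.2",
)

```text
t: 10.15
eef_pos: [0.509, -0.0426, 0.1488]
tool_rot: [0.999, 0.044, 0.001, 0.0]
contact_force: [-1.5, -1.1, -1.0]
width: 0.284
```

Run:
```python
from h import *
s=ctrl.get_state();print(s["eef_pos"],s["contact_force"],s["moment"],s["width"])
state_fit(0.0)
p,d=shot("scene"); a=p[150:310,220:400,::-1]
cv2.imwrite("pics/s5.png",cv2.resize(a,None,fx=3.5,fy=3.5,interpolation=cv2.INTER_CUBIC))
```

```text
[ 0.50900775 -0.04255229  0.14881153] [-1.45261808 -1.09919219 -1.02394716] [-0.31338862  0.53429621 -0.07337284] 0.2844008959009592
a 0.000 travel 0.0050 turn -0.024 n 59 rms 0.0090
knob [ 0.5137 -0.0423  0.152 ]
```

View pics/s5.png

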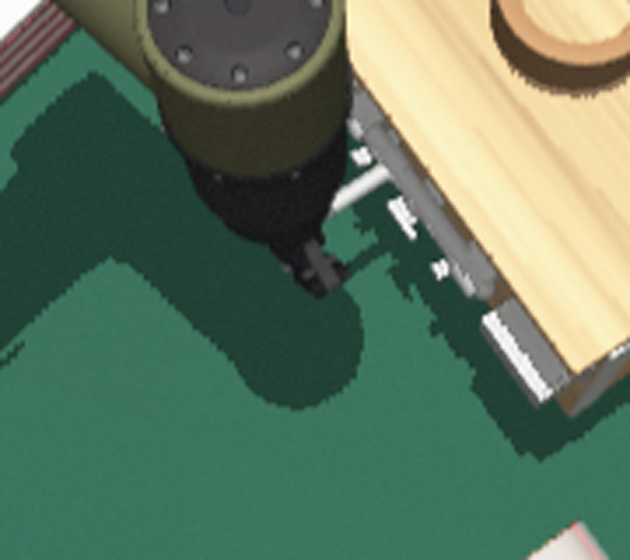

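Emit:
apply_moves(
  targets="0.0015 -0.01 0.001 0 0.2;0.003 -0.02 0.001 0 0.2;0.004 -0.03 0.001 0 0.2;0.0045 -0.04 0.001 0 0.2;0.005 -0.048 0.001 0 0.2;0.005 -0.053 0.001 0 0.2;0.0055 -0.056 0.001 0 0.2;0.0055 -0.056 0.001 0 0.2",
  grip_force=28,
)

```text
t: 10.97
eef_pos: [0.514, -0.0984, 0.147]
tool_rot: [0.999, 0.044, 0.0, -0.001]
contact_force: [-2.1, 6.9, -1.1]
width: 0.28
```

Emit:
apply_moves(
  targets="0.0002 -0.002 0 0 0.2;0.0004 -0.004 0 0 0.2;0.0005 -0.005 0 0 0.2;0.0005 -0.005 0 0 0.2",
)

```text
t: 11.3
eef_pos: [0.5143, -0.1025, 0.1469]
tool_rot: [0.999, 0.045, -0.0, -0.001]
contact_force: [-3.1, 9.6, -0.1]
width: 0.283
```

Run:
```python
from h import *
s=ctrl.get_state();print(s["eef_pos"],tocase(s["eef_pos"]),s["contact_force"],s["width"])
state_fit(0.0); state_fit()
```

```text
[ 0.51434202 -0.1025168   0.14685117] [-0.23369999 -0.08005915  0.14685117] [-3.14892682  9.64701162 -0.10580579] 0.2831414930012181
a 0.000 travel 0.0732 turn -0.056 n 11 rms 0.0082
knob [ 0.5199 -0.1102  0.1548]
door 0.08264576463380466 20
a 0.083 travel 0.0050 turn 0.000 n 0 rms nan
knob [ 0.4975 -0.034   0.15  ]
  return _methods._mean(a, axis=axis, dtype=dtype,
  ret = ret.dtype.type(ret / rcount)
```

Emit:
apply_moves(
  targets="0.0003 0 -0.012 0 0.2;0.0026 0.0002 -0.0247 0 0.2;0.0066 0.0006 -0.0368 0 0.2;0.0124 0.0011 -0.0481 0 0.2;0.0198 0.0018 -0.0584 0 0.2;0.0198 0.0018 -0.0584 0 0.2",
)

```text
t: 12.0
eef_pos: [0.5357, -0.1007, 0.0878]
tool_rot: [0.999, 0.044, 0.001, -0.001]
contact_force: [0.1, 8.3, -0.8]
width: 0.282
```

Emit:
apply_moves(
  targets="0.0035 0.0003 -0.004 0 0.2;0.007 0.0006 -0.0074 0 0.2;0.0105 0.0009 -0.0105 0 0.2;0.014 0.0013 -0.0134 0 0.2;0.014 0.0013 -0.0134 0 0.2",
)

```text
t: 12.42
eef_pos: [0.5493, -0.0995, 0.0755]
tool_rot: [0.999, 0.044, 0.001, -0.001]
contact_force: [-1.1, 8.2, 0.1]
width: 0.278
```

Emit:
apply_moves(
  targets="0 0 0 0 0.45;0 0 0 0 0.7;0 0 0 0 1;0 0 0 0 1;0 0 0 0 1;0 0 0.03 0 1;0 0 0.06 0 1;0 0 0.1 0 1;0 0 0.13 0 1;-0.04 0 0.13 -7 1;-0.08 0 0.13 -14 1;-0.11 0 0.13 -21 1",
)

```text
t: 13.42
eef_pos: [0.4367, -0.1008, 0.2059]
tool_rot: [0.99, -0.142, 0.0, 0.0]
contact_force: [0.8, 0.2, 1.3]
width: 1.002
```

Run:
```python
from h import *
s=ctrl.get_state();print(s["eef_pos"],s["contact_force"],s["width"])
state_fit(0.0); state_fit(0.0,("scene",))
p,d=shot("scene"); a=p[150:310,220:400,::-1]
cv2.imwrite("pics/s6.png",cv2.resize(a,None,fx=3.5,fy=3.5,interpolation=cv2.INTER_CUBIC))
```

```text
[ 0.4367499  -0.100841    0.20594782] [0.8055067  0.16109068 1.27377461] 1.0021312711980248
a 0.000 travel 0.0548 turn 0.961 n 177 rms 0.0015
knob [ 0.5543 -0.0886  0.0803]
a 0.000 travel 0.0547 turn 0.966 n 109 rms 0.0013
knob [ 0.5546 -0.0885  0.0801]
```

View pics/s6.png

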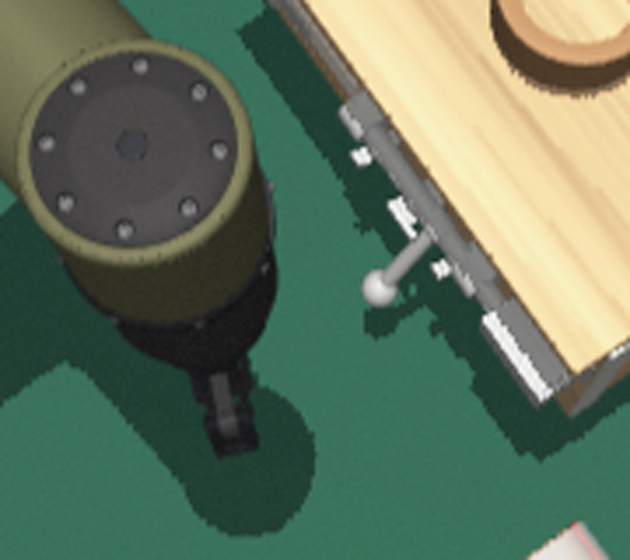

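Emit:
apply_moves(
  targets="-0.02 0.007 0 -7 1;-0.02 0.007 0 -14 1;-0.02 0.007 0 -21 1;-0.02 0.007 0 -28 1;-0.02 0.007 0 -35 1;-0.02 0.007 0 -42 1;-0.02 0.007 0 -49 1;-0.02 0.007 -0.03 -56 1;-0.02 0.007 -0.07 -63 1;-0.02 0.007 -0.11 -69 1;-0.02 0.007 -0.142 -69 1;-0.02 0.007 -0.142 -69 1",
)

```text
t: 14.62
eef_pos: [0.4143, -0.0935, 0.0562]
tool_rot: [0.738, -0.675, -0.005, 0.004]
contact_force: [-0.3, -0.2, -0.2]
width: 0.998
```

Emit:
apply_moves(
  targets="0.03 0 0 0 1;0.055 0 0 0 1;0.063 0.0005 0 0 1;0.068 0.001 -0.001 0 1;0.072 0.0015 -0.002 0 1;0.076 0.002 -0.003 0 1;0.079 0.002 -0.003 0 1;0.079 0.002 -0.003 0 1",
)

```text
t: 15.28
eef_pos: [0.4972, -0.0913, 0.0608]
tool_rot: [0.738, -0.675, -0.0, 0.0]
contact_force: [-0.8, 1.3, 0.0]
width: 0.999
```

Emit:
apply_moves(
  targets="0.002 0 0 0 1;0.004 0 0 0 1;0.006 0.0005 0 0 1;0.007 0.0005 0 0 1;0.007 0.0005 0 0 1",
)

```text
t: 15.7
eef_pos: [0.5042, -0.0909, 0.0606]
tool_rot: [0.738, -0.675, -0.0, 0.0]
contact_force: [-2.1, -0.8, -0.1]
width: 0.997
```

Run:
```python
from h import *
s=ctrl.get_state();print(s["eef_pos"],-tocase(s["eef_pos"])[0]-.12,s["contact_force"],s["moment"])
try: state_fit(0.0)
except Exception as e: print(e)
```

```text
[ 0.5041647  -0.09087292  0.06060775] 0.12280194354908963 [-2.07799877 -0.80806551 -0.08576806] [-0.06038335  0.49017839  0.11445088]
a 0.000 travel 0.0596 turn 0.624 n 99 rms 0.0220
knob [ 0.5345 -0.0952  0.1003]
```

Emit:
apply_moves(
  targets="0.002 0 0 0 1;0.004 0 0 0 1;0.004 0 0 0 1;-0.02 0 0 0 1;-0.06 0 0 0 1;-0.09 0 0 0 1;-0.09 0 0.05 0 1;-0.09 -0.03 0.1 0 1;-0.09 -0.03 0.14 0 1;-0.09 -0.03 0.14 0 1",
)

```text
t: 16.63
eef_pos: [0.4154, -0.1223, 0.2067]
tool_rot: [0.737, -0.675, 0.004, -0.002]
contact_force: [0.7, 0.7, 1.4]
width: 0.999
```

Run:
```python
from h import *
s=ctrl.get_state();print(s["eef_pos"],s["contact_force"],s["width"])
state_fit(0.0); state_fit(0.0,("scene",));state_fit()
p,d=shot("scene"); a=p[150:310,220:400,::-1]
cv2.imwrite("pics/s7.png",cv2.resize(a,None,fx=3.5,fy=3.5,interpolation=cv2.INTER_CUBIC))
```

```text
[ 0.41538474 -0.1222574   0.20670959] [0.68749622 0.66484689 1.36858326] 0.9992616456431604
a 0.000 travel 0.0477 turn 1.229 n 57 rms 0.0012
knob [ 0.5737 -0.0798  0.0699]
a 0.000 travel 0.0516 turn 1.182 n 38 rms 0.0014
knob [ 0.5704 -0.084   0.0713]
door 0.0520134127863215 185
a 0.052 travel 0.0050 turn 0.000 n 0 rms nan
knob [ 0.5034 -0.0372  0.15  ]
  return _methods._mean(a, axis=axis, dtype=dtype,
  ret = ret.dtype.type(ret / rcount)
```

View pics/s7.png

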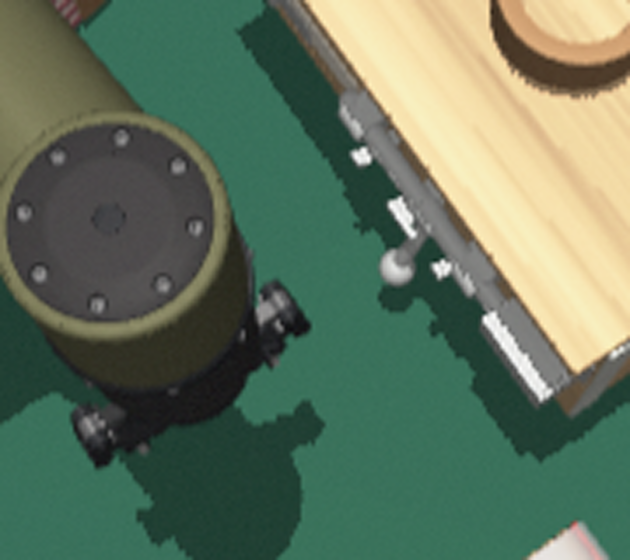

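Emit:
apply_moves(
  targets="0 0.014 -0.04 0 1;0 0.014 -0.08 0 1;0 0.014 -0.12 0 1;0 0.014 -0.142 0 1;0.035 0.015 -0.142 0 1;0.065 0.016 -0.142 0 1;0.077 0.017 -0.142 0 1;0.082 0.017 -0.142 0 1;0.086 0.018 -0.142 0 1;0.086 0.018 -0.142 0 1",
)

```text
t: 17.77
eef_pos: [0.4998, -0.1027, 0.0579]
tool_rot: [0.738, -0.675, -0.001, 0.001]
contact_force: [0.2, -0.1, -0.2]
width: 1.001
```

Emit:
apply_moves(
  targets="0.002 0 0 0 1;0.004 0 0 0 1;0.005 0 0 0 1;0.005 0 0 0 1",
)

```text
t: 18.1
eef_pos: [0.5051, -0.1029, 0.0589]
tool_rot: [0.738, -0.675, 0.0, -0.0]
contact_force: [0.4, 0.5, 0.1]
width: 0.998
```

Emit:
apply_moves(
  targets="0.002 0 0 0 1;0.004 0 0 0 1;0.005 0 0 0 1;0.005 0 0 0 1",
)

```text
t: 18.43
eef_pos: [0.5103, -0.1029, 0.0586]
tool_rot: [0.738, -0.675, -0.0, 0.0]
contact_force: [-0.5, -0.0, 0.6]
width: 1.0
```

Emit:
apply_moves(
  targets="0.001 0 0 0 1;0.002 0 0 0 1;0.003 0 0 0 1;0.003 0 0 0 1",
)

```text
t: 18.77
eef_pos: [0.5131, -0.1029, 0.0585]
tool_rot: [0.738, -0.675, -0.0, 0.0]
contact_force: [-0.3, -0.2, 0.5]
width: 1.001
```

Emit:
apply_moves(
  targets="-0.004 0 0 0 1;-0.004 0.002 0 0 1;-0.004 0.004 0 0 1;-0.004 0.006 0 0 1;-0.004 0.006 0 0 1",
)

```text
t: 19.18
eef_pos: [0.5091, -0.0966, 0.0587]
tool_rot: [0.738, -0.675, 0.0, 0.0]
contact_force: [0.4, -0.2, 0.5]
width: 0.998
```

Run:
```python
from h import *
np.set_printoptions(precision=4,suppress=True)
s=ctrl.get_state();print(s["eef_pos"],tocase(s["eef_pos"]),s["contact_force"])
for i in range(2):
  for n in("scene","top"):
    p,d=shot(n);u,v,P=grid(n,d);C=tocase(P)
    m=(abs(C[:,1]+.067)<.022)&(C[:,0]<-.165)&(C[:,0]>-.2)&(C[:,2]>.055)&(C[:,2]<.09); print(n,m.sum(), C[m].min(0) if m.sum() else "", C[m].max(0) if m.sum() else "")
```

```text
[ 0.5091 -0.0966  0.0587] [-0.2384 -0.0737  0.0587] [ 0.3764 -0.1792  0.5322]
scene 6 [-0.1961 -0.0839  0.0683] [-0.1723 -0.0743  0.0816]
top 0  
scene 6 [-0.1963 -0.0835  0.0647] [-0.1717 -0.0737  0.082 ]
top 0
```

Emit:
apply_moves(
  targets="0.001 0 0 0 1;0.002 0 0 0 1;0.002 0 0 0 1",
)

```text
t: 19.63
eef_pos: [0.5109, -0.0969, 0.0583]
tool_rot: [0.738, -0.675, -0.0, 0.0]
contact_force: [-2.2, -0.5, -0.1]
width: 1.004
```

Emit:
apply_moves(
  targets="-0.03 0 0 0 1;-0.07 0 0 0 1;-0.1 0 0 0 1;-0.1 0 0.05 0 1;-0.11 0.02 0.1 0 1;-0.13 0.06 0.14 0 1;-0.13 0.1 0.14 0 1;-0.13 0.14 0.14 0 1;-0.13 0.18 0.14 0 1;-0.13 0.2 0.14 0 1;-0.13 0.2 0.14 0 1",
)

```text
t: 20.55
eef_pos: [0.3807, 0.1088, 0.1989]
tool_rot: [0.74, -0.673, -0.0, -0.001]
contact_force: [-0.3, -0.5, 0.0]
width: 1.001
```

Run:
```python
from h import *
from scipy.optimize import least_squares
np.set_printoptions(precision=4,suppress=True)
s=ctrl.get_state();print(s["eef_pos"],s["contact_force"])
state_fit(0.0)
for n in("scene","top"):
    L=[]
    for i in range(4):
        p,d=shot(n);u,v,P=grid(n,d);C=tocase(P)
        m=(abs(C[:,1]+.067)<.025)&(C[:,0]<-.16)&(C[:,0]>-.2)&(C[:,2]>.05)&(C[:,2]<.092); L.append(C[m])
    Q=np.concatenate(L)
    r=least_squares(lambda c:np.linalg.norm(Q-c,axis=1)-.013,[-.17,-.065,.068],loss="soft_l1",f_scale=.002)
    print(n,len(Q),"ball",r.x,"yext",np.percentile(Q[:,1],[2,98]),"travel",-r.x[1]-.015,"turn",np.arctan2(.15-r.x[2],-.144-r.x[0]))
    # rod-end / rod-level line to gauge door parallelism
    m=(C[:,1]>.04)&(C[:,1]<.16)&(C[:,2]>.04)&(C[:,2]<.12)&(C[:,0]<-.11)&(C[:,0]>-.2)
    if m.sum()>20: print("door fit slope,off",np.polyfit(C[m][:,1],C[m][:,0],1))
    m=(C[:,1]<-.15)&(C[:,2]>.13)&(C[:,2]<.17)&(C[:,0]<-.12)&(C[:,0]>-.2); 
    if m.sum()>5: print("keeper front x",np.percentile(C[m][:,0],[2]))
    m=(C[:,1]>-.1)&(C[:,1]<.05)&(C[:,2]>.153)&(C[:,2]<.165)&(C[:,0]<-.125)&(C[:,0]>-.2)
    if m.sum()>20: print("rod slope",np.polyfit(C[m][:,1],C[m][:,0],1),m.sum())
p,d=shot("scene"); a=p[190:290,290:400,::-1]
cv2.imwrite("pics/s8.png",cv2.resize(a,None,fx=6,fy=6,interpolation=cv2.INTER_CUBIC))
```

```text
[0.3807 0.1088 0.1989] [-0.2728 -0.5273  0.0133]
a 0.000 travel 0.0510 turn 1.191 n 43 rms 0.0015
knob [ 0.571  -0.0834  0.0711]
scene 304 ball [-0.1693 -0.0619  0.0709] yext [-0.0744 -0.051 ] travel 0.04691666811900433 turn 1.261470592914753
door fit slope,off [-0.0032 -0.1226]
keeper front x [-0.1623]
rod slope [-0.0086 -0.147 ] 394
top 168 ball [-0.1675 -0.0633  0.0727] yext [-0.0752 -0.0511] travel 0.04826430460475267 turn 1.2756362979965397
keeper front x [-0.1616]
rod slope [-0.0117 -0.1467] 221
```

View pics/s8.png

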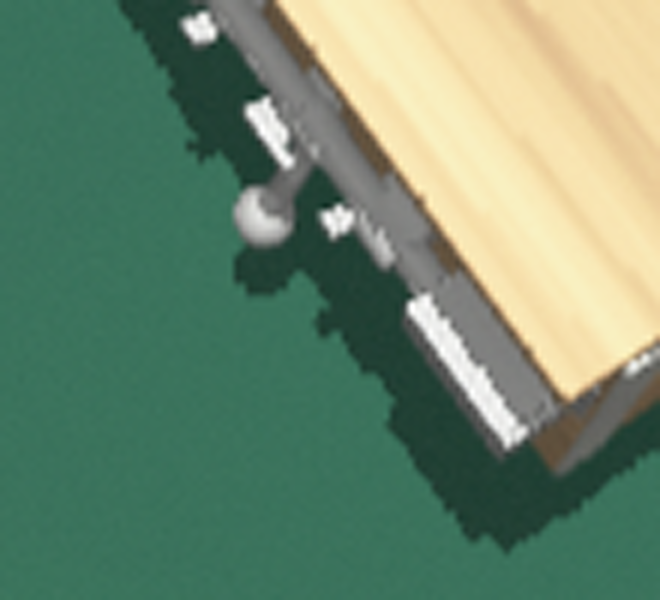

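```bash
python3 -c "
from cell import ctrl
s=ctrl.get_state();print(s['t'],s['qd'].round(3));print(ctrl.hand_in())"
```

```text
21.1 [ 0.006  0.     0.001  0.001  0.    -0.002]
the job is handed in; nothing more can be done
None
```

The case is bolted and handed in at t = 21.1 s of the 48 s allowed; the hand-in gives no verdict.

**What I did**
- I pushed the door to its stop at the first guide.
- I gripped the ball from straight above, held off-centre in the pads, because the moves cannot tilt the tool.
- I lifted the handle level and slid the bolt to about 65 mm, against about 10 N of spring.
- I turned the handle down to about 0.95 rad and let go. The bolt then came to rest against the end of the notch wall.
- I pushed the ball in with the back of an open finger until the spring seated the bolt.

**Last checks**
- **Bolt and handle:** sphere fits to the ball gave a travel of 47 to 48 mm and a handle angle of 1.26 to 1.28 rad. The whole-handle fit disagreed, at 51.0 mm and 1.19 rad. Both are inside the limits.
- **Door:** a line fit to its face put it within about 0.003 rad of shut. A cruder estimate I used earlier had kept reading 0.05 to 0.08 rad. I put that down to an error in my hinge position, since the door was hard against its stop and the bolt was in the keeper.
- **Door push:** the force reached 36 N for a moment when the door met its stop, close to the 40 N limit.
- **Bystanders:** I did not measure them again after the first pictures. The arm's path kept clear of them, and no unexpected contact force showed.
- **Robot:** the gripper was well clear of everything and at rest at hand-in.

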